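# Load the slide carrier under the microscope and hold it home

## Task

Take the teal slide carrier (the orange tab is its handle), lay it tongue first between the guides on the microscope's stage, and slide it along them under the objective lens, without touching the lens, until its tongue is behind the steel lip. Press it fully home against the red spring stop and keep it pressed there: the program finishes while the gripper is still holding it home, because the spring pushes it back out otherwise. Leave the bottle, the dish and the slide box where they are.

Things in the scene. Friction and masses are not known exactly. Their poses are not given: they have to be found in the camera images.
- carrier: Loose slide carrier on the bench left (+y) of the microscope: teal plate, glass slide on it, upright orange tab; 60 to 130 g. Origin: underside, centreline; +x towards the tongue (starts away from the robot), z up. Plate 40 wide, 5 thick, x = -95 to +65 mm; leading tongue 30 wide, 4 thick, x = +65 to +85 mm. Tab 24 long (x), 12 thick (y), centred at x = -80 mm, up to z = 50 mm.
- tab (a point): Middle of the carrier's orange tab, at carrier x = -80, y = 0, z = 30 mm; axes as the carrier's.
- microscope: White and black microscope, 0.33 m high, fixed. Origin: on the bench under the optical axis; z up; +x is the way the carrier is pushed in. Column on its -y side (y = -107 to -149 mm), head over x = -31 to +31 mm from z = 214 mm up, focus knobs out to x = -66 mm at y = -128 mm, eyepieces lean out to +y above z = 285 mm. Stage top z = 110 mm. Carrier home: its origin at x = -32, z = 110 mm.
- objective: Objective lens and turret, fixed on the microscope, same origin and axes. Lens 24 mm in diameter on the optical axis (x = y = 0), tip at z = 140 mm, 30 mm above the stage; the turret, 62 mm in diameter, with two short spare lenses, is above z = 188 mm. Not to be touched.
- lip (a point): On the stage top under the middle of the steel lip that bridges the guides, at microscope x = 36, y = 0, z = 110 mm; axes as the microscope's. The lip spans x = 30 to 42 mm, its underside 7.5 mm above the stage, with an up-turned entry edge from x = 21 mm.
- mouth (a point): On the stage top midway between the two aluminium guide rails at their wide entry, microscope x = -130, y = 0, z = 110 mm; same axes. Rails 6 mm high and wide; inside they narrow from 64 to 44 mm apart between x = -134 and -44 mm, then run straight, 44 mm apart (2 mm play each side of the plate) to x = 42 mm. The 85 mm wide ledge under them starts at x = -140 mm.
- stop_face (a point): Middle of the near (-x) face of the red spring stop, 26 mm wide, 10 mm high, just behind the lip; axes as the microscope's. At rest at microscope x = 45, y = 0, z = 114.5 mm; moves with the stop.
- stop (a joint): Travel in m of the red spring stop along the microscope's +x: 0 at rest, 0.008 at its end (fully home). The carrier's tongue presses it; the spring takes about 3 N to start moving and 6 N at full travel, then it is rigid; friction of carrier on stage adds to this. It springs back and pushes the carrier out when let go.
- bottle: Bystander: amber bottle, 44 mm in diameter, 85 mm high; origin under its centre.
- dish: Bystander: clear round dish with pink filling, 90 mm in diameter, 19 mm high; origin under its centre.
- slidebox: Bystander: blue box with white lid, 92 by 102 by 34 mm; origin under its centre.

How it is judged:
By the outcome, as a careful person would: the job done as asked, in the order asked, and still so for the second after the job is handed in, while the arm keeps its last pose, push and grip.
It also fails if it takes over 43 s, if anything falls off the work surface, if the arm or the gripper's body presses on something with over 40 N, if the wrist force passes 120 N, or if a joint passes its speed limit or range.

## Robot

A 7-joint arm with a two-finger parallel gripper is mounted at the origin on the work surface. World frame = base frame: x ahead of the robot, y to its left, z up, the work surface at z = 0. Lengths are in m, angles in rad, forces in N, time in s.
With the tool pointing down it reaches from about 0.4 to 0.85 m from the base axis. Payload 10.4 kg.
Tool frame: the origin (TCP) lies midway between the tips of the shut fingers; the grasp point (between the pads) lies 19 mm behind it; z points along the fingers, y is the line along which they close (so a half turn about z gives the same grasp; the last joint's range is limited). The gripper opens to 85 mm and grips with 20 to 120 N. Pads are 22 mm wide; open, the fingers measure 114 mm over their backs; the gripper's body (76 mm by 85 mm) begins 54 mm behind the grasp point. The pads swing forward as they close: fully open they stand 13 mm farther back than shut.
Start: joints at [-1.355, 0.332, -0.065, 1.46, 0.022, 1.35, -0.088], TCP at [0.148, 0.607, 0.192] pointing down, gripper open.
Joint ranges: [-2.6, 2.6], [-0.5, 2.12], [-1.47, 1.34], [0.16, 2.42], [-1.27, 4.41], [0.06, 2.06], [-2.6, 2.6]. Speed limits (rad/s): [2.22, 2.22, 2.79, 2.79, 3.14, 3.14, 3.14].

## Interface

Orientations are given as a unit quaternion [w, x, y, z].
In Python, from rig import get_state, get_image, get_calibration, job_done, recognise gives the robot as it stands.
- The arm moves only by the tool servo_tool, never from a script. Its argument "motion" is a list of rows, each an object of numbers: "grip": the opening, from -1 (shut) to 1 (fully open); "x", "y", "z": the shift along the tool's x, y, z each as a share of 300 mm, from -1 to 1; "wx", "wy", "wz": the turn, a rotation vector about the tool's x, y, z each as a share of 90 degrees, from -1 to 1. In form: [{"grip": .., "x": .., "y": .., "z": .., "wx": .., "wy": .., "wz": ..}, ...]. A call has 1 to 8 rows; each row is the pose to reach, as a shift and turn from the pose commanded when the call began, along the tool's axes at that moment; what a row does not reach only later rows make up. A row lasts 1/8 s, in which the tool goes at most 62.5 mm and 10.7 degrees, less where a joint would pass 70% of its speed; a pose out of reach is approached as far as the arm can. A call with a number of a shift or a turn outside -1 to 1 is refused whole. A call with a gripper value outside its range is refused whole. The fingers move at their own pace and stop on an object; "squeeze" is the grip in N (left out, the last holds). Time passes only in rows, so rows that repeat a pose let the fingers close. It gives the time, the measured TCP pose, the force, the opening and the grip force at its end, in the units of the state.
- get_state(): the state, without advancing time (a new reading comes with each control period).
- get_image(name): name is "scene" or "top"; returns (picture, depth): 480x640x3 uint8, red, green, blue; 480x640 float32, m along the optical axis (not along the pixel's ray), 0 where there is no reading.
- get_calibration(name): a dict with "intrinsics" (3x3 intrinsics, pixels), "D" ([k1, k2, p1, p2, k3] as OpenCV has them; the pictures are not rectified), "R" (3x3) and "t" (3): a world point X has camera coordinates R X + t. Camera axes: x right, y down, z forward; pixel columns grow to the right and rows downward; lengths in m; the calibration is good to about 2 mm. A picture is of the moment at which its call begins. get_calibration takes no time and is no camera call.
- job_done(): hands the job in; it is judged then, once.
Trained networks look in the newest picture that a camera, given by its name, has taken for a name from the list of things; names that differ only in an ending like _2 or _b are one class to them, and where a whole thing is asked for, a point or a joint stands for the part that bears it (a point fixed in the world has none). Each returns a list of dicts, best first, with "conf" (0 to 1); they miss things now and then, are a little off and sometimes report something else, mostly with a low value. They report only what shows in the picture. A call takes as long as a camera call.
- recognise(camera, target): "location" ([x, y, z] in m, in the coordinates of the camera as it stood for that picture, good to about 4 mm: the middle of the surface that is visible of it).
The state is a dict: "time_s": time; "joint_pos": joint angles; "joint_vel": joint speeds; "joint_efforts": joint torques, N m; "tcp_pos": TCP position; "tool_rot": TCP orientation; "force": force on the tool from outside, world axes, zero at the start; "moment": the same for the moment, N m; "width": opening from 0.0 (shut) to 1.0 (fully open); "grip_force": force on a finger pad.
Only numpy, scipy, OpenCV 4.12 (cv2) and the standard library are available. Lean on these libraries where they do the work, as an engineer would, in place of code of your own. Each camera call takes 0.05 s, during which the arm holds its last target. There are 200 camera calls.

## Working session

There is one attempt and no reset: what is moved stays moved. The work goes in short steps, Python scripts to look and compute and a tool call to move; the robot and the scene stay as the last step left them, time stands still between calls to the robot, and variables do not carry over. Pictures are saved under pics/ and viewed, at most 10 in all, crops included, and the job is handed in when it is done.

Besides the shell and the picture viewer there is one more tool, called after ">>>" by a JSON object that holds its "op" and its "data". servo_tool: Moves the arm, as the interface text tells. Its arguments: {"type":"object","properties":{"motion":{"type":"array","items":{"type":"object","properties":{"grip":{"type":"number"},"x":{"type":"number","minimum":-1,"maximum":1},"y":{"type":"number","minimum":-1,"maximum":1},"z":{"type":"number","minimum":-1,"maximum":1},"wx":{"type":"number","minimum":-1,"maximum":1},"wy":{"type":"number","minimum":-1,"maximum":1},"wz":{"type":"number","minimum":-1,"maximum":1}}}},"squeeze":{"type":"number"}},"required":["motion"]}

```bash
mkdir -p pics; cat > h.py <<'E'
import numpy as np, cv2
from rig import *
def look(cam,name=None):
    im,d=get_image(cam)
    if name: cv2.imwrite('pics/'+name,im[:,:,::-1])
    return im,d
def c2w(cam,p):
    c=get_calibration(cam); return np.array(c['R']).T@(np.array(p)-np.array(c['t']))
def px2w(cam,uv,z):
    c=get_calibration(cam); K=np.array(c['intrinsics']);D=np.array(c['D'],float)
    n=cv2.undistortPoints(np.array(uv,float).reshape(-1,1,2),K,D)[:,0]
    return c2w_arr(c,np.c_[n*np.array(z).reshape(-1,1),np.array(z)])
def c2w_arr(c,P): return (P-np.array(c['t']))@np.array(c['R'])
def cloud(cam,d):
    v,u=np.mgrid[0:480,0:640]
    return px2w(cam,np.c_[u.ravel(),v.ravel()],d.ravel()).reshape(480,640,3)
E
python3 - <<'E'
from h import *
for c in ['scene','top']:
    look(c,c+'1.png')
    for t in ['carrier','tab','microscope','objective','bottle','dish','slidebox','stop']:
        print(c,t,[(round(r['conf'],2),c2w(c,r['location']).round(3).tolist()) for r in recognise(c,t)[:2]])
s=get_state();print(s)
E
```

```text
scene carrier [(0.93, [0.534, 0.265, 0.003])]
scene tab [(0.71, [0.532, 0.27, 0.003])]
scene microscope [(0.61, [0.671, -0.138, 0.107]), (0.25, [0.663, -0.104, 0.203])]
scene objective [(0.65, [0.66, -0.104, 0.2])]
scene bottle [(0.84, [0.492, -0.437, 0.043])]
scene dish [(0.94, [0.755, 0.237, 0.016]), (0.53, [0.533, 0.266, 0.003])]
scene slidebox [(0.98, [0.637, 0.466, 0.035])]
scene stop [(0.6, [0.708, -0.106, 0.119])]
top carrier [(0.94, [0.532, 0.269, 0.006])]
top tab [(0.93, [0.533, 0.267, 0.007])]
top microscope [(0.67, [0.625, -0.108, 0.118])]
top objective [(0.55, [0.624, -0.09, 0.22])]
top bottle [(0.83, [0.479, -0.425, 0.057])]
top dish [(0.96, [0.74, 0.243, 0.018])]
top slidebox [(0.83, [0.62, 0.468, 0.033])]
top stop []
{'time_s': 0.9, 'joint_pos': array([-1.35457649,  0.33215723, -0.06470206,  1.46010792,  0.02158899,
        1.34990723, -0.08851063]), 'joint_vel': array([-5.08991619e-04, -5.88214026e-05, -4.78178006e-04, -1.04900806e-03,
        2.69432766e-04, -3.29281607e-04, -2.49980508e-04]), 'joint_efforts': array([-1.23476348e-04, -6.25219846e+01,  4.90708253e-02, -3.91825318e+01,
        1.66320236e-02,  1.57371782e-03,  5.21711024e-05]), 'tcp_pos': array([0.14782913, 0.60728633, 0.19196046]), 'tool_rot': array([-8.30328393e-06,  1.19130162e-01,  9.92878644e-01,  5.79477495e-05]), 'force': array([ 0.65096818, -0.20839827, -0.29061582]), 'moment': array([-0.04656798, -0.03192865,  0.00366387]), 'grip_force': 0.0, 'width': 0.9999348548004237}
```

View pics/scene1.png

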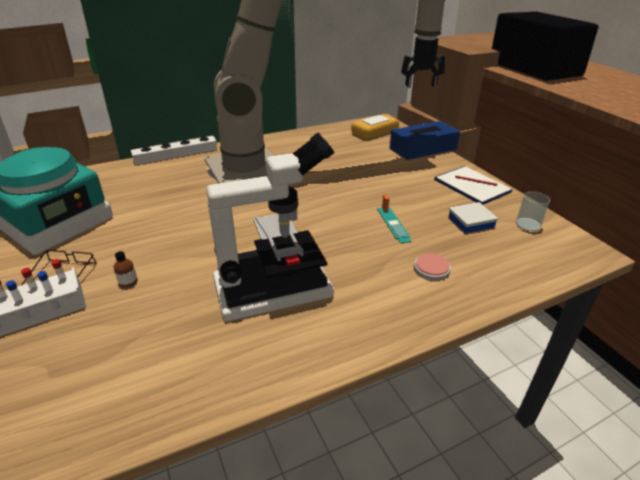

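View pics/top1.png

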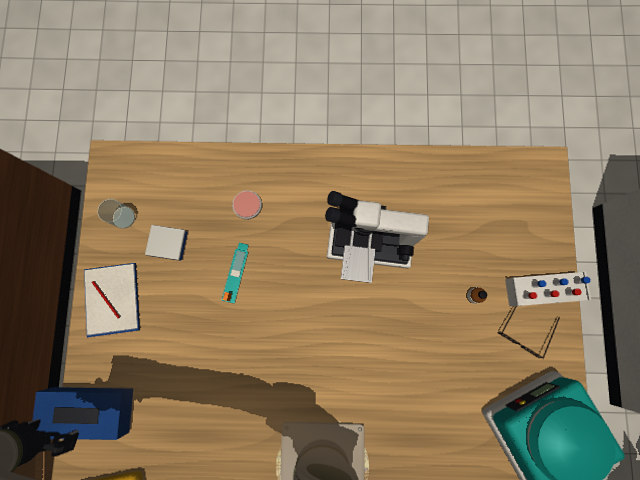

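```bash
python3 - <<'E'
from h import *
im,d=look('top')
P=cloud('top',d); hsv=cv2.cvtColor(im,cv2.COLOR_RGB2HSV)
h,s,v=[hsv[...,i].astype(int) for i in range(3)]
roi=(P[...,0]>.4)&(P[...,0]<.7)&(P[...,1]>.15)&(P[...,1]<.4)
teal=roi&(h>75)&(h<100)&(s>100)
org=roi&(h<12)&(s>170)&(v>150)&(P[...,2]>.02)
for n,m in [('teal',teal),('org',org)]:
    Q=P[m]; print(n,len(Q),Q.mean(0).round(4),np.median(Q[:,2]).round(4))
    r=cv2.minAreaRect(Q[:,:2].astype(np.float32)*1000); print(r, cv2.boxPoints(r).round(1).tolist())
    c=Q[:,:2]-Q[:,:2].mean(0); u=np.linalg.svd(c,full_matrices=False)[2][0]; print('ang',np.degrees(np.arctan2(u[1],u[0])))
m=(P[...,2]>.103)&(P[...,2]<.125)&(P[...,0]>.4)&(P[...,0]<.8)&(abs(P[...,1]+.1)<.15)
led=m&(v>120)&(s<60)
Q=P[led]; print('led',len(Q),np.median(Q[:,2]))
r=cv2.minAreaRect(Q[:,:2].astype(np.float32)*1000); print(r, cv2.boxPoints(r).round(1).tolist())
cr=lambda a,b,c,e,k:cv2.resize(im[a:b,c:e,::-1],None,fx=k,fy=k,interpolation=cv2.INTER_CUBIC)
A=cr(180,290,310,435,6); cv2.imwrite('pics/a.png',A[:600])
np.set_printoptions(suppress=True)
im2,d2=look('scene')
cv2.imwrite('pics/b.png',cv2.resize(im2[180:320,205:345,::-1],None,fx=4.2,fy=4.2,interpolation=cv2.INTER_CUBIC))
P2=cloud('scene',d2);h2=cv2.cvtColor(im2,cv2.COLOR_RGB2HSV).astype(int)
H,S,V=h2[...,0],h2[...,1],h2[...,2]
roi=(P2[...,0]>.4)&(P2[...,0]<.7)&(P2[...,1]>.15)&(P2[...,1]<.4)
for n,m in [('teal',roi&(H>75)&(H<100)&(S>100)),('org',roi&(H<12)&(S>170)&(P2[...,2]>.01)&(V>120))]:
    Q=P2[m];print(n,len(Q),Q.mean(0).round(4),Q.min(0).round(3),Q.max(0).round(3))
    r=cv2.minAreaRect(Q[:,:2].astype(np.float32)*1000); print(r)
red=((H<6)|(H>174))&(S>170)&(V>120)&(abs(P2[...,1]+.1)<.1)&(P2[...,0]>.6)&(P2[...,0]<.8)
print('red',red.sum(),P2[red].mean(0),P2[red].min(0),P2[red].max(0))
E
```

```text
teal 457 [0.5307 0.2684 0.0051] 0.0053
((537.8341674804688, 267.9403381347656), (40.50495910644531, 178.7420196533203), 78.4765396118164) [[446.20001220703125, 265.8999938964844], [621.4000244140625, 230.1999969482422], [629.4000244140625, 269.8999938964844], [454.29998779296875, 305.6000061035156]]
ang 169.23503084179617
org 0 [nan nan nan] nan
((0.0, 0.0), (0.0, 0.0), 0.0) [[0.0, 0.0], [0.0, 0.0], [0.0, 0.0], [0.0, 0.0]]<stdin>:9: RuntimeWarning: Mean of empty slice.
  ret = um.true_divide(
  return _methods._mean(a, axis=axis, dtype=dtype,
  ret = ret.dtype.type(ret / rcount)
<stdin>:11: RuntimeWarning: Mean of empty slice.
Traceback (most recent call last):
IndexError: index 0 is out of bounds for axis 0 with size 0
```

```bash
python3 - <<'E' 2>&1 | grep -v Warn
from h import *
np.set_printoptions(suppress=True,precision=4)
def rect(n,Q):
    print(n,len(Q))
    if len(Q)<3: return
    print(Q.mean(0),Q.min(0),Q.max(0)); r=cv2.minAreaRect(Q[:,:2].astype(np.float32)*1000); print(np.round(r[0],1),np.round(r[1],1),round(r[2],1),cv2.boxPoints(r).round(0).tolist())
for cam,crop in [('top',(185,290,315,435)),('scene',(180,320,205,345))]:
    im,d=look(cam)
    P=cloud(cam,d); h,s,v=[x.astype(int) for x in cv2.split(cv2.cvtColor(im,cv2.COLOR_RGB2HSV))]
    roi=(P[...,0]>.4)&(P[...,0]<.7)&(P[...,1]>.15)&(P[...,1]<.4)
    rect(cam+' teal',P[roi&(h>75)&(h<100)&(s>100)])
    rect('org',P[roi&(h<14)&(s>150)&(P[...,2]>.012)])
    m=(P[...,2]>.100)&(P[...,2]<.125)&(P[...,0]>.4)&(P[...,0]<.8)&(abs(P[...,1]+.1)<.15)
    rect('led',P[m&(v>120)&(s<60)]); rect('stage',P[m&(v<60)])
    rect('red',P[((h<6)|(h>174))&(s>150)&(v>100)&(abs(P[...,1]+.1)<.1)&(P[...,0]>.6)&(P[...,0]<.8)])
    a,b,c,e=crop; k=600/(b-a) if cam!='top' else 5.7
    cv2.imwrite(f'pics/{cam}c.png',cv2.resize(im[a:b,c:e,::-1],None,fx=k,fy=k,interpolation=cv2.INTER_CUBIC)[:600,:800])
E
```

```text
top teal 457
[0.5311 0.2683 0.0051] [ 0.4491  0.2363 -0.0023] [0.6271 0.3026 0.0133]
[538.1 268.3] [ 39.2 179. ] 77.7 [[446.0, 268.0], [621.0, 230.0], [630.0, 268.0], [455.0, 307.0]]
org 45
[0.4641 0.281  0.0426] [0.4533 0.2756 0.0173] [0.4758 0.2892 0.0571]
[464.6 282.8] [12.4 20.5] 77.0 [[453.0, 279.0], [473.0, 275.0], [476.0, 287.0], [456.0, 291.0]]
led 1103
[ 0.5598 -0.0898  0.1117] [ 0.5059 -0.2305  0.1006] [ 0.6465 -0.0433  0.1216]
[ 568.1 -138.5] [180.6 134.4] 81.0 [[488.0, -217.0], [620.0, -238.0], [649.0, -60.0], [516.0, -39.0]]
stage 1018
[ 0.6283 -0.1148  0.1106] [ 0.5684 -0.2409  0.1   ] [ 0.7211 -0.0259  0.1249]
[ 655.  -139.7] [221.8 138.2] 78.6 [[565.0, -235.0], [701.0, -262.0], [745.0, -45.0], [609.0, -17.0]]
red 0
scene teal 263
[0.5386 0.2636 0.003 ] [ 0.4529  0.234  -0.0013] [0.6266 0.3007 0.0068]
[540.  265.2] [ 37.9 175.5] 77.8 [[450.0, 265.0], [622.0, 228.0], [630.0, 265.0], [458.0, 302.0]]
org 78
[0.4682 0.2798 0.0349] [0.4518 0.2736 0.0134] [0.4813 0.2902 0.0507]
[467.  281.7] [12.4 29.2] 76.0 [[451.0, 279.0], [480.0, 272.0], [483.0, 284.0], [454.0, 291.0]]
led 604
[ 0.5634 -0.1015  0.1095] [ 0.5076 -0.1366  0.104 ] [ 0.6469 -0.0485  0.1169]
[577.1 -93.7] [ 84.7 133.8] 83.1 [[506.0, -128.0], [638.0, -144.0], [649.0, -60.0], [516.0, -44.0]]
stage 2095
[ 0.6776 -0.1226  0.1089] [ 0.5973 -0.25    0.1   ] [ 0.7375 -0.0305  0.1249]
[ 663.2 -142.2] [213.7 130.9] 84.5 [[588.0, -242.0], [718.0, -255.0], [739.0, -42.0], [608.0, -30.0]]
red 49
[ 0.71   -0.1078  0.1184] [ 0.7033 -0.1195  0.115 ] [ 0.718  -0.0944  0.1208]
[ 710.7 -107.1] [24.9 13.9] 86.7 [[703.0, -119.0], [717.0, -120.0], [718.0, -95.0], [704.0, -94.0]]
```

View pics/topc.png

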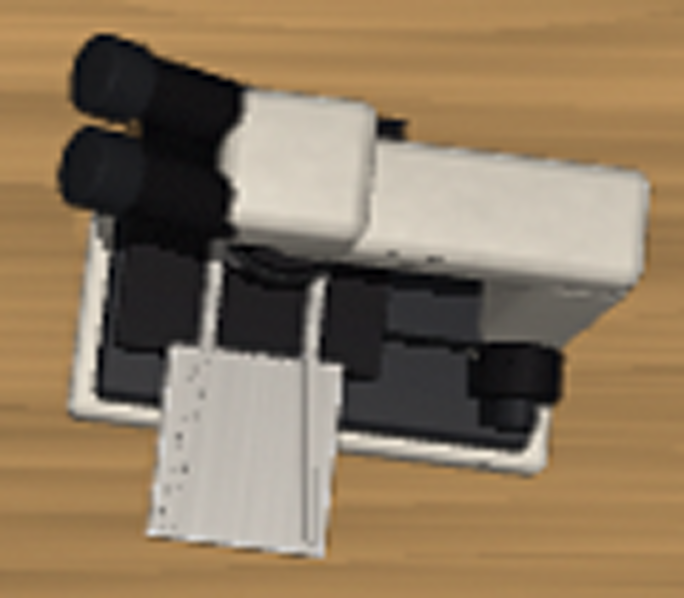

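View pics/scenec.png

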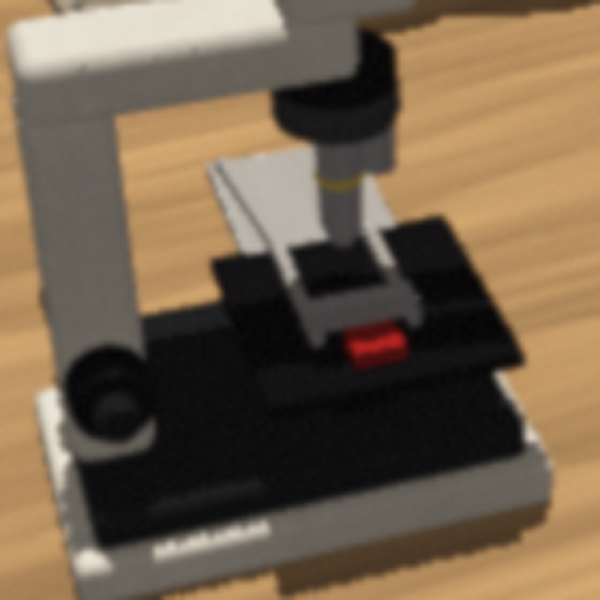

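```bash
cat >> h.py <<'E'
def ray(cam,uv,z0):
    c=get_calibration(cam)
    A=px2w(cam,uv,np.ones(len(uv))); O=-np.array(c['R']).T@np.array(c['t'])
    return O+(A-O)*((z0-O[2])/(A[:,2]-O[2]))[:,None]
E
python3 - <<'E'
from h import *
np.set_printoptions(suppress=True,precision=4)
for cam in ['top','scene']:
    im,d=look(cam); P=cloud(cam,d); h,s,v=[x.astype(int) for x in cv2.split(cv2.cvtColor(im,cv2.COLOR_RGB2HSV))]
    m=(s<60)&(v>100)&(P[...,2]>.09)&(P[...,2]<.13)&(P[...,0]<.60)&(P[...,0]>.48)&(P[...,1]>-.16)&(P[...,1]<-.03)
    vv,uu=np.nonzero(m); W=ray(cam,np.c_[uu,vv],.112)
    # project on candidate yaw, extents per bin
    best=None
    for it in range(3):
        a=np.radians(-6.5) if best is None else best
        X=W[:,0]*np.cos(a)+W[:,1]*np.sin(a); Y=-W[:,0]*np.sin(a)+W[:,1]*np.cos(a)
        e=[]
        for x0 in np.arange(X.min()+.012,X.max()-.015,.004):
            b=(X>=x0)&(X<x0+.004)
            if b.sum()>5: e.append((x0+.002,Y[b].min(),Y[b].max()))
        e=np.array(e); l=np.polyfit(e[:,0],e[:,1],1); u=np.polyfit(e[:,0],e[:,2],1)
        f=[]
        for y0 in np.arange(Y.min()+.01,Y.max()-.01,.004):
            b=(Y>=y0)&(Y<y0+.004)
            if b.sum()>5: f.append((y0+.002,X[b].min()))
        f=np.array(f); n=np.polyfit(f[:,0],f[:,1],1)
        print(cam,len(W),'yaw',np.degrees(a),'edge slopes deg',np.degrees([l[0],u[0],-n[0]]),'width',(e[:,2]-e[:,1]).mean(),'Yc',((e[:,1]+e[:,2])/2).mean(),'Xnear',f[:,1].mean())
        best=a+np.mean([l[0],u[0]])
    xc=f[:,1].mean()+.14; yc=((e[:,1]+e[:,2])/2).mean()
    print('origin',xc*np.cos(a)-yc*np.sin(a),xc*np.sin(a)+yc*np.cos(a))
    m=((h<6)|(h>174))&(s>150)&(v>100)&(abs(P[...,1]+.1)<.1)&(P[...,0]>.6)&(P[...,0]<.8)
    Q=P[m]; 
    if len(Q): print('red in mic', (Q[:,0]*np.cos(a)+Q[:,1]*np.sin(a)-xc).min(),(Q[:,0]*np.cos(a)+Q[:,1]*np.sin(a)-xc).max(),(-Q[:,0]*np.sin(a)+Q[:,1]*np.cos(a)-yc).mean())
print(get_state()['time_s'])
E
```

```text
top 1010 yaw -6.5 edge slopes deg [0.0591 0.806  0.6965] width 0.08220919074414762 Yc -0.025682655088549413 Xnear 0.5172447206316014
top 1010 yaw -6.067464336016967 edge slopes deg [-0.3347  0.3782  0.2056] width 0.08216631619624234 Yc -0.029906496013287764 Xnear 0.5170912247605941
top 1010 yaw -6.0456805117196515 edge slopes deg [-0.3567  0.3567  0.184 ] width 0.08216583312773462 Yc -0.030120078598911748 Xnear 0.51708062680694
origin 0.6502538159623144 -0.09915716860749135
scene 538 yaw -6.5 edge slopes deg [  0.1235  31.2636 -28.2215] width 0.07103606911509593 Yc -0.03430390672952027 Xnear 0.5284276550037907
scene 538 yaw 9.193536264970506 edge slopes deg [-13.6141   8.9991  -3.0335] width 0.06837270152255844 Yc -0.18866279883184636 Xnear 0.49608284373190675
scene 538 yaw 6.886044728208884 edge slopes deg [-12.8588  13.6813  -4.6559] width 0.06850773787113708 Yc -0.16661515021659448 Xnear 0.5022683253655216
origin 0.657611699195038 -0.08840850146532712
red in mic 0.04203806086000994 0.0565769737913826 -0.025531503890487556
1.15
```

```bash
cat >> h.py <<'E'
from scipy.spatial.transform import Rotation as Ro
def plan(p,yaw,s=None):
    "shares for TCP target p, -toolx heading yaw deg, tool down"
    s=s or get_state(); q=s['tool_rot']; R=Ro.from_quat([q[1],q[2],q[3],q[0]])
    a=np.radians(yaw); x=np.array([-np.cos(a),-np.sin(a),0]); z=np.array([0,0,-1.]); y=np.cross(z,x)
    T=Ro.from_matrix(np.c_[x,y,z])
    print('shift',(R.inv().apply(np.array(p)-s['tcp_pos'])/.3).round(4),'turn',((R.inv()*T).as_rotvec()/(np.pi/2)).round(4),'t',s['time_s'])
E
python3 - <<'E'
from h import *
plan((.466,.2825,.1),-12.3)
E
```

```text
shift [-1.2865 -0.8011  0.3064] turn [ 0.     -0.     -0.0154] t 1.15
```

>>> {"op": "servo_tool", "data": {"motion": [{"grip": 1, "x": -0.2, "y": -0.13}, {"grip": 1, "x": -0.4, "y": -0.26}, {"grip": 1, "x": -0.6, "y": -0.39}, {"grip": 1, "x": -0.8, "y": -0.52}, {"grip": 1, "x": -1, "y": -0.65}, {"grip": 1, "x": -1, "y": -0.8, "wz": -0.015}]}}

```text
invalid input
```

```bash
python3 - <<'E'
from h import *
plan((.466,.2825,.1),-12.3)
E
```

```text
shift [-1.2865 -0.8011  0.3064] turn [ 0.     -0.     -0.0154] t 1.15
```

>>> {"op": "servo_tool", "data": {"motion": [{"grip": 1, "x": -0.2, "y": -0.13, "z": 0, "wx": 0, "wy": 0, "wz": 0}, {"grip": 1, "x": -0.4, "y": -0.26, "z": 0, "wx": 0, "wy": 0, "wz": 0}, {"grip": 1, "x": -0.6, "y": -0.39, "z": 0, "wx": 0, "wy": 0, "wz": 0}, {"grip": 1, "x": -0.8, "y": -0.52, "z": 0, "wx": 0, "wy": 0, "wz": 0}, {"grip": 1, "x": -1, "y": -0.65, "z": 0, "wx": 0, "wy": 0, "wz": 0}, {"grip": 1, "x": -1, "y": -0.8, "z": 0, "wx": 0, "wy": 0, "wz": -0.015}]}}

```text
time_s: 1.9
tcp_pos: [0.3801, 0.3176, 0.1919]
tool_rot: [0.0, 0.108, 0.994, 0.0]
force: [0.2, 0.1, -0.1]
width: 1.005
grip_force: 0.0
```

```bash
python3 - <<'E'
from h import *
plan((.466,.2825,.1),-12.3)
E
```

```text
shift [-0.3044 -0.053   0.3066] turn [ 0.0003  0.0004 -0.0011] t 1.9
```

>>> {"op": "servo_tool", "data": {"motion": [{"grip": 1, "x": -0.15, "y": 0, "z": 0.1, "wx": 0, "wy": 0, "wz": 0}, {"grip": 1, "x": -0.287, "y": 0, "z": 0.3, "wx": 0, "wy": 0, "wz": 0}, {"grip": 1, "x": -0.287, "y": 0, "z": 0.3, "wx": 0, "wy": 0, "wz": 0}, {"grip": 1, "x": -0.287, "y": 0, "z": 0.3, "wx": 0, "wy": 0, "wz": 0}]}}

```text
time_s: 2.4
tcp_pos: [0.462, 0.3012, 0.1019]
tool_rot: [-0.0, 0.107, 0.994, -0.0]
force: [-0.2, 1.1, -0.1]
width: 1.0
grip_force: 0.0
```

```bash
python3 - <<'E'
from h import *
plan((.466,.2825,.011),-12.3)
im,d=look('scene'); cv2.imwrite('pics/g1.png',cv2.resize(im[130:250,330:470,::-1],None,fx=5,fy=5,interpolation=cv2.INTER_CUBIC))
E
```

```text
shift [-0.0265 -0.0579  0.3029] turn [-0.0003 -0.0004 -0.0004] t 2.4
```

View pics/g1.png

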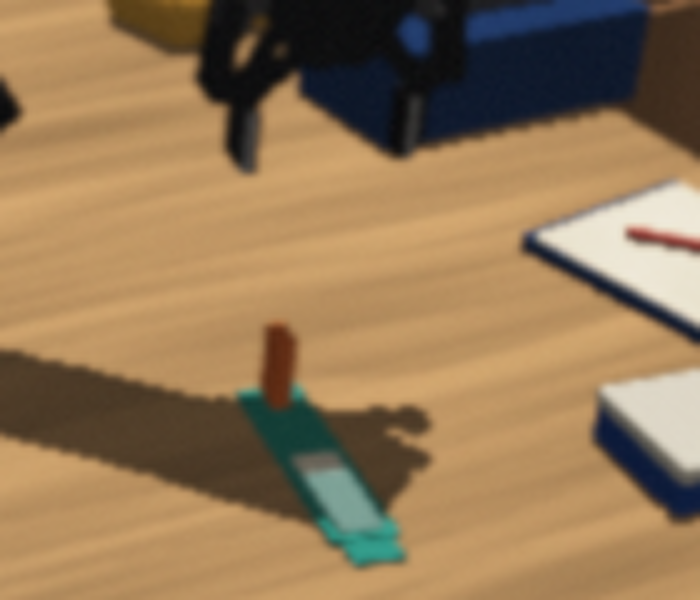

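>>> {"op": "servo_tool", "data": {"motion": [{"grip": 1, "x": -0.0265, "y": -0.058, "z": 0, "wx": 0, "wy": 0, "wz": 0}, {"grip": 1, "x": -0.0265, "y": -0.058, "z": 0.1, "wx": 0, "wy": 0, "wz": 0}, {"grip": 1, "x": -0.0265, "y": -0.058, "z": 0.15, "wx": 0, "wy": 0, "wz": 0}, {"grip": 1, "x": -0.0265, "y": -0.058, "z": 0.15, "wx": 0, "wy": 0, "wz": 0}]}}

```text
time_s: 2.95
tcp_pos: [0.4658, 0.282, 0.0567]
tool_rot: [-0.0, 0.107, 0.994, -0.0]
force: [0.1, 0.3, 0.1]
width: 1.0
grip_force: 0.0
```

```bash
python3 - <<'E'
from h import *
plan((.466,.2825,.011),-12.3)
E
```

```text
shift [-0.0004  0.002   0.1522] turn [-0.0005 -0.0005 -0.0002] t 2.95
```

>>> {"op": "servo_tool", "data": {"motion": [{"grip": 1, "x": 0, "y": 0.002, "z": 0.1, "wx": 0, "wy": 0, "wz": 0}, {"grip": 1, "x": 0, "y": 0.002, "z": 0.152, "wx": 0, "wy": 0, "wz": 0}, {"grip": 1, "x": 0, "y": 0.002, "z": 0.152, "wx": 0, "wy": 0, "wz": 0}, {"grip": -1, "x": 0, "y": 0.002, "z": 0.152, "wx": 0, "wy": 0, "wz": 0}, {"grip": -1, "x": 0, "y": 0.002, "z": 0.152, "wx": 0, "wy": 0, "wz": 0}, {"grip": -1, "x": 0, "y": 0.002, "z": 0.152, "wx": 0, "wy": 0, "wz": 0}, {"grip": -1, "x": 0, "y": 0.002, "z": 0.152, "wx": 0, "wy": 0, "wz": 0}, {"grip": -1, "x": 0, "y": 0.002, "z": 0.152, "wx": 0, "wy": 0, "wz": 0}], "squeeze": 60}}

```text
time_s: 3.95
tcp_pos: [0.4665, 0.283, 0.0114]
tool_rot: [0.0, 0.107, 0.994, 0.0]
force: [-0.3, -0.3, -0.3]
width: 0.002
grip_force: 0.0
```

```bash
python3 - <<'E'
from h import *
im,d=look('scene'); A=cv2.resize(im[150:260,330:450,::-1],None,fx=3.5,fy=5,interpolation=cv2.INTER_CUBIC)
im,d=look('top'); B=cv2.resize(im[225:315,205:270,::-1],None,fx=5.5,fy=550/90,interpolation=cv2.INTER_CUBIC)
A=A[:550]; cv2.imwrite('pics/g2.png',np.hstack([A,B[:550]])[:,:800])
E
```

```text
(no output)
```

View pics/g2.png

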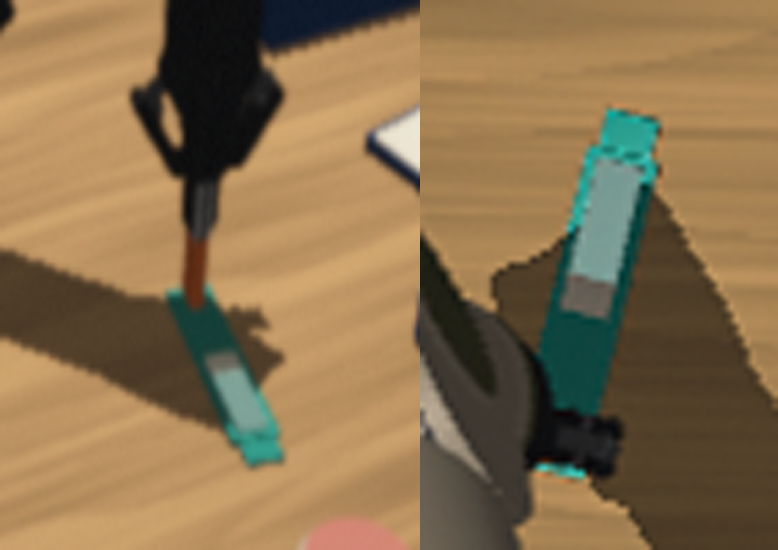

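```bash
python3 - <<'E'
from h import *
np.set_printoptions(suppress=True,precision=3)
im,d=look('scene'); P=cloud('scene',d)
h,s,v=[x.astype(int) for x in cv2.split(cv2.cvtColor(im,cv2.COLOR_RGB2HSV))]
for r in range(180,216,2):
    c=[k for k in range(378,396) if P[r,k,2]>.012 and d[r,k]>0]
    print(r,[(k,(P[r,k]*1000).round().astype(int).tolist(),'O' if h[r,k]<14 and s[r,k]>140 and v[r,k]<190 else 'B' if v[r,k]<90 else '?') for k in c[::3]])
im,d=look('top'); P=cloud('top',d)
m=(P[...,2]>.015)&(P[...,2]<.16)&(abs(P[...,0]-.465)<.08)&(abs(P[...,1]-.28)<.08)
for lo in np.arange(.01,.16,.03):
    q=P[m&(P[...,2]>lo)&(P[...,2]<lo+.03)]; print(lo,len(q),q.min(0) if len(q) else '',q.max(0) if len(q) else '')
E
```

```text
180 [(378, [471, 246, 112], 'B'), (382, [462, 266, 104], 'B'), (385, [478, 265, 112], 'B'), (388, [478, 275, 109], 'B'), (391, [477, 286, 106], 'B'), (394, [482, 292, 108], 'B')]
182 [(378, [469, 248, 104], 'B'), (381, [475, 254, 106], 'B'), (384, [469, 268, 100], 'B'), (388, [475, 277, 101], 'B'), (391, [478, 285, 101], 'B'), (394, [481, 294, 100], 'B')]
184 [(379, [472, 250, 100], 'B'), (382, [475, 258, 99], 'B'), (385, [479, 265, 99], 'B'), (388, [480, 275, 98], 'B'), (391, [479, 285, 95], 'B'), (394, [475, 299, 90], '?')]
186 [(382, [458, 270, 82], 'B'), (385, [471, 271, 88], 'B'), (388, [473, 280, 87], 'B'), (391, [483, 284, 91], 'B')]
188 [(382, [460, 270, 76], 'B'), (385, [471, 272, 81], 'B'), (388, [477, 278, 83], 'B'), (391, [475, 290, 79], 'B')]
190 [(382, [458, 272, 68], 'B'), (385, [474, 271, 76], 'B'), (388, [481, 276, 79], 'B'), (391, [477, 289, 74], 'B')]
192 [(382, [461, 270, 63], 'B'), (385, [469, 275, 67], 'B'), (388, [481, 276, 72], 'B'), (391, [477, 290, 67], 'B')]
194 [(383, [471, 267, 63], 'B'), (386, [476, 274, 64], 'B'), (389, [477, 284, 62], 'B')]
196 [(383, [454, 280, 45], 'O'), (386, [475, 275, 57], 'B'), (389, [479, 283, 57], '?')]
198 [(383, [455, 280, 38], 'O'), (386, [473, 278, 48], 'O'), (389, [477, 286, 48], '?')]
200 [(383, [456, 280, 32], 'O'), (386, [475, 277, 43], 'O'), (389, [477, 286, 42], '?')]
202 [(383, [458, 279, 27], 'O'), (386, [473, 279, 35], 'O'), (389, [475, 288, 34], '?')]
204 [(383, [459, 279, 20], 'O'), (386, [475, 279, 29], 'O')]
206 [(383, [459, 280, 13], 'O'), (386, [479, 276, 25], 'O')]
208 [(384, [470, 277, 13], 'O'), (387, [474, 284, 14], 'O')]
210 []
212 []
214 []
0.01 1 [0.454 0.281 0.03 ] [0.454 0.281 0.03 ]
0.04 1 [0.453 0.279 0.048] [0.453 0.279 0.048]
0.06999999999999999 0  
0.09999999999999999 8 [0.451 0.244 0.116] [0.473 0.252 0.126]
0.13 85 [0.443 0.221 0.136] [0.469 0.247 0.16 ]
```

>>> {"op": "servo_tool", "data": {"motion": [{"grip": 1, "x": 0, "y": 0, "z": 0, "wx": 0, "wy": 0, "wz": 0}, {"grip": 1, "x": 0, "y": 0, "z": 0, "wx": 0, "wy": 0, "wz": 0}, {"grip": 1, "x": 0, "y": 0, "z": 0, "wx": 0, "wy": 0, "wz": 0}, {"grip": 1, "x": 0, "y": 0, "z": 0, "wx": 0, "wy": 0, "wz": 0}, {"grip": 1, "x": 0, "y": 0, "z": 0.03, "wx": 0, "wy": 0, "wz": 0}, {"grip": 1, "x": 0, "y": 0, "z": 0.06, "wx": 0, "wy": 0, "wz": 0}, {"grip": 1, "x": 0, "y": 0, "z": 0.06, "wx": 0, "wy": 0, "wz": 0}]}}

```text
time_s: 5.03
tcp_pos: [0.4658, 0.2824, -0.0079]
tool_rot: [-0.001, 0.107, 0.994, -0.001]
force: [0.3, 0.1, -0.0]
width: 0.999
grip_force: 0.0
```

```bash
cat > tip.py <<'E'
from h import *
np.set_printoptions(suppress=True,precision=3)
im,d=look('scene'); P=cloud('scene',d); p=get_state()['tcp_pos']
v=im.max(2); sat=im.max(2).astype(int)-im.min(2)
m=(d>0)&(abs(P[...,0]-p[0])<.05)&(abs(P[...,1]-p[1])<.07)&(P[...,2]>.012)&(P[...,2]<.25)&(v<130)&(sat<35)
for y0 in np.arange(-.07,.07,.01):
    q=P[m&(P[...,1]-p[1]>=y0)&(P[...,1]-p[1]<y0+.01)]
    if len(q)>3: print(y0.round(3),len(q),'zmin',np.sort(q[:,2])[:3],'x',np.median(q[np.argsort(q[:,2])[:8],0]))
s=get_state(); print(s['tcp_pos'],s['force'],s['width'],s['time_s'])
k=np.argwhere(m); print(k.min(0),k.max(0))
E
python3 tip.py
```

```text
-0.07 93 zmin [0.089 0.089 0.09 ] x 0.4633016270596597
-0.06 80 zmin [0.046 0.049 0.051] x 0.464138064969515
-0.05 118 zmin [0.05  0.054 0.057] x 0.46469250036939247
-0.04 343 zmin [0.096 0.1   0.103] x 0.4555244676392476
-0.03 237 zmin [0.107 0.108 0.108] x 0.44918692156428963
-0.02 168 zmin [0.107 0.107 0.108] x 0.47487484400180174
-0.01 146 zmin [0.108 0.108 0.108] x 0.47680818683929493
0.0 141 zmin [0.012 0.015 0.017] x 0.4771591079567209
0.01 90 zmin [0.108 0.111 0.112] x 0.4792498541767481
0.02 65 zmin [0.101 0.105 0.106] x 0.4906136758433296
0.03 37 zmin [0.05  0.052 0.055] x 0.4851337583526938
0.04 90 zmin [0.045 0.049 0.049] x 0.475539704511732
0.05 87 zmin [0.067 0.076 0.09 ] x 0.48607418434333594
0.06 27 zmin [0.091 0.095 0.095] x 0.49027853219044226
[ 0.466  0.283 -0.007] [-0.513  0.466  0.21 ] 0.9986636378801327 5.075
[132 363] [209 412]
```

The tips measure about 40 mm higher than the reported TCP (the fingers closed above the tab), so I'll work with that offset and go lower.

>>> {"op": "servo_tool", "data": {"motion": [{"grip": 1, "x": 0, "y": 0, "z": 0.03, "wx": 0, "wy": 0, "wz": 0}, {"grip": 1, "x": 0, "y": 0, "z": 0.067, "wx": 0, "wy": 0, "wz": 0}, {"grip": 1, "x": 0, "y": 0, "z": 0.067, "wx": 0, "wy": 0, "wz": 0}, {"grip": -1, "x": 0, "y": 0, "z": 0.067, "wx": 0, "wy": 0, "wz": 0}, {"grip": -1, "x": 0, "y": 0, "z": 0.067, "wx": 0, "wy": 0, "wz": 0}, {"grip": -1, "x": 0, "y": 0, "z": 0.067, "wx": 0, "wy": 0, "wz": 0}, {"grip": -1, "x": 0, "y": 0, "z": 0.067, "wx": 0, "wy": 0, "wz": 0}, {"grip": -1, "x": 0, "y": 0, "z": 0.067, "wx": 0, "wy": 0, "wz": 0}], "squeeze": 60}}

```text
time_s: 6.08
tcp_pos: [0.4667, 0.2832, -0.0265]
tool_rot: [0.0, 0.107, 0.994, 0.0]
force: [-0.6, 0.4, 2.6]
width: 0.132
grip_force: 58.9
```

>>> {"op": "servo_tool", "data": {"motion": [{"grip": -1, "x": 0, "y": 0, "z": -0.05, "wx": 0, "wy": 0, "wz": 0}, {"grip": -1, "x": 0, "y": 0, "z": -0.15, "wx": 0, "wy": 0, "wz": 0}, {"grip": -1, "x": 0, "y": 0, "z": -0.27, "wx": 0, "wy": 0, "wz": 0}, {"grip": -1, "x": 0, "y": 0, "z": -0.39, "wx": 0, "wy": 0, "wz": 0}, {"grip": -1, "x": 0, "y": 0, "z": -0.5, "wx": 0, "wy": 0, "wz": 0}, {"grip": -1, "x": 0, "y": 0, "z": -0.5, "wx": 0, "wy": 0, "wz": 0}, {"grip": -1, "x": 0, "y": 0, "z": -0.5, "wx": 0, "wy": 0, "wz": 0}], "squeeze": 80}}

```text
time_s: 6.95
tcp_pos: [0.4661, 0.2827, 0.123]
tool_rot: [-0.0, 0.107, 0.994, -0.0]
force: [-0.8, -0.6, -2.0]
width: 0.129
grip_force: 77.9
```

```bash
cat > car.py <<'E'
from h import *
np.set_printoptions(suppress=True,precision=4)
s=get_state(); p=s['tcp_pos']; print(p,s['force'],s['grip_force'],s['width'])
for cam in ['scene','top']:
    im,d=look(cam); P=cloud(cam,d); h,S,v=[x.astype(int) for x in cv2.split(cv2.cvtColor(im,cv2.COLOR_RGB2HSV))]
    m=(d>0)&(h>75)&(h<100)&(S>100)&(np.hypot(P[...,0]-p[0],P[...,1]-p[1])<.2)&(P[...,0]<.8)
    m=cv2.erode(m.astype(np.uint8),np.ones((2,2)))>0
    Q=P[m]
    if len(Q)<10: print(cam,len(Q)); continue
    r=cv2.minAreaRect(Q[:,:2].astype(np.float32)*1000); print(cam,len(Q),np.round(r[0],1),np.round(r[1],1),round(r[2],1),cv2.boxPoints(r).round(0).tolist())
    A=np.c_[Q[:,0]-p[0],Q[:,1]-p[1],np.ones(len(Q))]; c=np.linalg.lstsq(A,Q[:,2],rcond=None)[0]; print(' plane slopes',c[:2],'z at tcp',c[2],'zmed',np.median(Q[:,2]),'reported z',p[2])
E
python3 car.py; python3 -c "
from h import *
plan((.4372,-.0776,.1235),-6.1)"
```

```text
[0.4661 0.2827 0.123 ] [-0.8448 -0.6346 -2.0429] 77.8608512878418 0.12864996562361036
scene 134 [545.2 265. ] [ 35.2 163.9] 76.4 [[461.0, 267.0], [621.0, 229.0], [629.0, 263.0], [470.0, 301.0]]
 plane slopes [-0.0094 -0.0119] z at tcp 0.15311988192016632 zmed 0.15248607364659722 reported z 0.12303973015576886
top 339 [534.9 263.4] [ 45.5 176.9] 84.0 [[445.0, 250.0], [621.0, 232.0], [625.0, 277.0], [449.0, 295.0]]
 plane slopes [-0.0495 -0.1431] z at tcp 0.15559638533083753 zmed 0.15414970820431664 reported z 0.12303973015576886
shift [-0.1631 -1.193  -0.0027] turn [-0.0008 -0.0008 -0.0692] t 7.05
```

>>> {"op": "servo_tool", "data": {"motion": [{"grip": -1, "x": -0.02, "y": -0.08, "z": 0, "wx": 0, "wy": 0, "wz": -0.01}, {"grip": -1, "x": -0.04, "y": -0.2, "z": 0, "wx": 0, "wy": 0, "wz": -0.02}, {"grip": -1, "x": -0.06, "y": -0.34, "z": 0, "wx": 0, "wy": 0, "wz": -0.03}, {"grip": -1, "x": -0.08, "y": -0.48, "z": 0, "wx": 0, "wy": 0, "wz": -0.04}, {"grip": -1, "x": -0.1, "y": -0.62, "z": 0, "wx": 0, "wy": 0, "wz": -0.05}, {"grip": -1, "x": -0.12, "y": -0.75, "z": 0, "wx": 0, "wy": 0, "wz": -0.06}, {"grip": -1, "x": -0.14, "y": -0.85, "z": 0, "wx": 0, "wy": 0, "wz": -0.069}, {"grip": -1, "x": -0.14, "y": -0.85, "z": 0, "wx": 0, "wy": 0, "wz": -0.069}]}}

```text
time_s: 8.05
tcp_pos: [0.4524, 0.0225, 0.1226]
tool_rot: [-0.001, 0.055, 0.998, -0.0]
force: [0.0, 0.3, -0.6]
width: 0.132
grip_force: 78.0
```

```bash
python3 -c "
from h import *
plan((.4372,-.0776,.1235),-6.1)"
```

```text
shift [ 0.0136 -0.3372 -0.0029] turn [-0.0004 -0.0008 -0.0027] t 8.05
```

>>> {"op": "servo_tool", "data": {"motion": [{"grip": -1, "x": 0.004, "y": -0.1, "z": 0, "wx": 0, "wy": 0, "wz": -0.002}, {"grip": -1, "x": 0.008, "y": -0.2, "z": 0, "wx": 0, "wy": 0, "wz": -0.002}, {"grip": -1, "x": 0.012, "y": -0.29, "z": 0, "wx": 0, "wy": 0, "wz": -0.002}, {"grip": -1, "x": 0.0136, "y": -0.337, "z": 0, "wx": 0, "wy": 0, "wz": -0.002}, {"grip": -1, "x": 0.0136, "y": -0.337, "z": 0, "wx": 0, "wy": 0, "wz": -0.002}, {"grip": -1, "x": 0.0136, "y": -0.337, "z": 0, "wx": 0, "wy": 0, "wz": -0.002}]}}

```text
time_s: 8.8
tcp_pos: [0.4384, -0.074, 0.123]
tool_rot: [-0.0, 0.051, 0.999, 0.0]
force: [-0.3, -1.2, -1.1]
width: 0.127
grip_force: 78.0
```

```bash
python3 car.py; python3 - <<'E'
from h import *
plan((.4372,-.0776,.0835),-6.1)
im,d=look('scene'); A=cv2.resize(im[170:310,200:340,::-1],None,fx=2.8,fy=2.8*1.4,interpolation=cv2.INTER_CUBIC)
im,d=look('top'); B=cv2.resize(im[200:340,310:410,::-1],None,fx=3.9,fy=3.92,interpolation=cv2.INTER_CUBIC)
n=min(len(A),len(B)); cv2.imwrite('pics/p.png',np.hstack([A[:n],B[:n]])[:600,:800])
E
```

```text
[ 0.4384 -0.074   0.123 ] [-0.326  -1.1805 -1.092 ] 78.04862022399902 0.12711100011029156
scene 57 [561.8 -98.7] [76.5 15.1] 3.7 [[523.0, -94.0], [524.0, -109.0], [600.0, -104.0], [599.0, -89.0]]
 plane slopes [-0.0266 -0.0135] z at tcp 0.15530134728299202 zmed 0.1520538086842797 reported z 0.1230261906501443
top 133 [560.2 -87.1] [35.5 76.1] 85.1 [[521.0, -102.0], [597.0, -108.0], [600.0, -73.0], [524.0, -66.0]]
 plane slopes [-0.0241  0.0022] z at tcp 0.15775582098833238 zmed 0.1542443029023297 reported z 0.1230261906501443
shift [ 0.0028 -0.0118  0.132 ] turn [ 0.     -0.0001  0.0028] t 8.9
```

View pics/p.png

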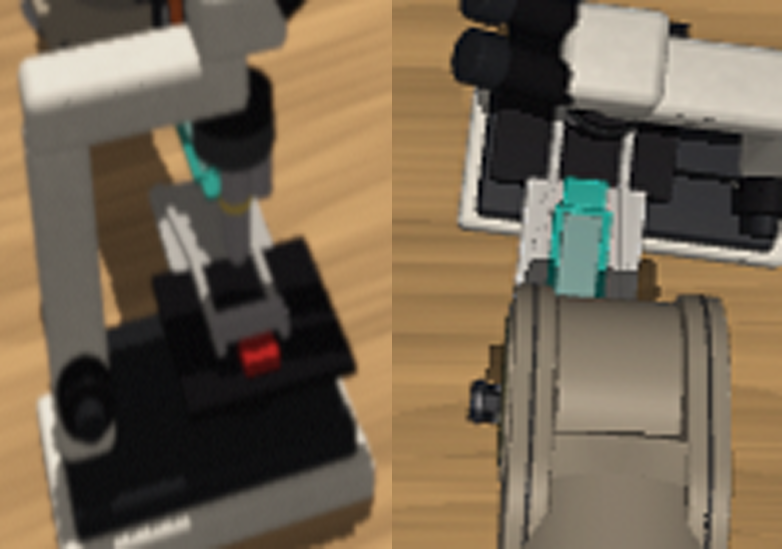

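>>> {"op": "servo_tool", "data": {"motion": [{"grip": -1, "x": 0.003, "y": -0.012, "z": 0, "wx": 0, "wy": 0, "wz": 0.002}, {"grip": -1, "x": 0.003, "y": -0.012, "z": 0.04, "wx": 0, "wy": 0, "wz": 0.002}, {"grip": -1, "x": 0.003, "y": -0.012, "z": 0.08, "wx": 0, "wy": 0, "wz": 0.002}, {"grip": -1, "x": 0.003, "y": -0.012, "z": 0.11, "wx": 0, "wy": 0, "wz": 0.002}, {"grip": -1, "x": 0.003, "y": -0.012, "z": 0.12, "wx": 0, "wy": 0, "wz": 0.002}, {"grip": -1, "x": 0.003, "y": -0.012, "z": 0.12, "wx": 0, "wy": 0, "wz": 0.002}]}}

```text
time_s: 9.75
tcp_pos: [0.4369, -0.0787, 0.087]
tool_rot: [-0.0, 0.053, 0.999, -0.0]
force: [0.2, 0.1, -1.3]
width: 0.131
grip_force: 78.1
```

```bash
python3 car.py;python3 -c "
from h import *
plan((.4372,-.0776,.0835),-6.1)"
```

```text
[ 0.4369 -0.0787  0.087 ] [ 0.1835  0.0512 -1.2845] 78.05087327957153 0.1312173676072187
scene 135 [530.7 -96.3] [ 25.9 138.8] 84.3 [[460.0, -102.0], [598.0, -116.0], [601.0, -90.0], [463.0, -77.0]]
 plane slopes [-0.013  -0.0085] z at tcp 0.11730118706662061 zmed 0.1161951615023883 reported z 0.08701557865386823
top 127 [558.1 -92.8] [36.2 75. ] 82.3 [[519.0, -106.0], [593.0, -116.0], [598.0, -80.0], [523.0, -70.0]]
 plane slopes [-0.0139  0.0209] z at tcp 0.12076118797836352 zmed 0.11833717646844197 reported z 0.08701557865386823
shift [0.0004 0.0037 0.0132] turn [ 0.0001  0.0003 -0.0002] t 9.85
```

>>> {"op": "servo_tool", "data": {"motion": [{"grip": -1, "x": 0, "y": 0.002, "z": 0.004, "wx": 0, "wy": 0, "wz": 0}, {"grip": -1, "x": 0, "y": 0.002, "z": 0.008, "wx": 0, "wy": 0, "wz": 0}, {"grip": -1, "x": 0, "y": 0.002, "z": 0.008, "wx": 0, "wy": 0, "wz": 0}]}}

```text
time_s: 10.22
tcp_pos: [0.437, -0.0781, 0.0847]
tool_rot: [-0.0, 0.053, 0.999, 0.0]
force: [0.8, 0.7, -1.2]
width: 0.129
grip_force: 78.1
```

>>> {"op": "servo_tool", "data": {"motion": [{"grip": -1, "x": 0, "y": 0, "z": 0.003, "wx": 0, "wy": 0, "wz": 0}, {"grip": -1, "x": 0, "y": 0, "z": 0.003, "wx": 0, "wy": 0, "wz": 0}]}}

```text
time_s: 10.48
tcp_pos: [0.4369, -0.0781, 0.0838]
tool_rot: [-0.0, 0.053, 0.999, 0.0]
force: [-0.4, -0.2, -0.6]
width: 0.126
grip_force: 78.1
```

>>> {"op": "servo_tool", "data": {"motion": [{"grip": -1, "x": 0, "y": 0, "z": 0.004, "wx": 0, "wy": 0, "wz": 0}, {"grip": -1, "x": 0, "y": 0, "z": 0.004, "wx": 0, "wy": 0, "wz": 0}]}}

```text
time_s: 10.72
tcp_pos: [0.4371, -0.0781, 0.0831]
tool_rot: [0.0, 0.053, 0.999, 0.0]
force: [-4.2, 0.5, 6.4]
width: 0.13
grip_force: 79.3
```

>>> {"op": "servo_tool", "data": {"motion": [{"grip": -1, "x": 0, "y": 0, "z": 0.003, "wx": 0, "wy": 0, "wz": 0}, {"grip": -1, "x": 0, "y": 0, "z": 0.003, "wx": 0, "wy": 0, "wz": 0}]}}

```text
time_s: 10.98
tcp_pos: [0.4371, -0.0781, 0.0827]
tool_rot: [0.0, 0.053, 0.999, 0.0]
force: [-9.2, 2.6, 14.0]
width: 0.131
grip_force: 80.4
```

>>> {"op": "servo_tool", "data": {"motion": [{"grip": -1, "x": 0, "y": 0, "z": -0.0045, "wx": 0, "wy": 0, "wz": 0}, {"grip": -1, "x": -0.03, "y": 0, "z": -0.0045, "wx": 0, "wy": 0, "wz": 0}, {"grip": -1, "x": -0.06, "y": 0, "z": -0.0045, "wx": 0, "wy": 0, "wz": 0}, {"grip": -1, "x": -0.08, "y": 0, "z": -0.0045, "wx": 0, "wy": 0, "wz": 0}, {"grip": -1, "x": -0.08, "y": 0, "z": -0.0045, "wx": 0, "wy": 0, "wz": 0}]}}

```text
time_s: 11.6
tcp_pos: [0.4623, -0.0808, 0.0833]
tool_rot: [0.001, 0.053, 0.999, -0.0]
force: [-0.0, 0.3, 3.2]
width: 0.128
grip_force: 78.7
```

```bash
python3 car.py;python3 -c "
from h import *
s=get_state();print(s['moment'])
plan((.5396,-.0886,.0835),-6.1)"
```

```text
[ 0.4623 -0.0808  0.0833] [-0.0125  0.2912  3.2   ] 78.73524785041809 0.12846977573135002
scene 200 [542.2 -94.4] [ 31.2 166.9] 86.6 [[458.0, -105.0], [625.0, -115.0], [626.0, -84.0], [460.0, -74.0]]
 plane slopes [-0.0127 -0.0392] z at tcp 0.11318672553788053 zmed 0.11289870061226523 reported z 0.08332548079636559
top 124 [589.6 -95.7] [36.2 65.5] 82.4 [[555.0, -109.0], [620.0, -118.0], [624.0, -82.0], [560.0, -73.0]]
 plane slopes [-0.022   0.0194] z at tcp 0.11822672293058177 zmed 0.1146890923828196 reported z 0.08332548079636559
[ 0.04234538 -0.56942612 -0.01490786]
shift [-2.594e-01  1.600e-03 -2.000e-04] turn [-0.0002  0.001  -0.0002] t 11.7
```

>>> {"op": "servo_tool", "data": {"motion": [{"grip": -1, "x": -0.03, "y": 0, "z": 0, "wx": 0, "wy": 0, "wz": 0}, {"grip": -1, "x": -0.06, "y": 0, "z": 0, "wx": 0, "wy": 0, "wz": 0}, {"grip": -1, "x": -0.08, "y": 0, "z": 0, "wx": 0, "wy": 0, "wz": 0}, {"grip": -1, "x": -0.08, "y": 0, "z": 0, "wx": 0, "wy": 0, "wz": 0}]}}

```text
time_s: 12.2
tcp_pos: [0.4853, -0.0833, 0.0834]
tool_rot: [-0.0, 0.053, 0.999, 0.0]
force: [-1.7, 0.4, 8.0]
width: 0.133
grip_force: 79.4
```

>>> {"op": "servo_tool", "data": {"motion": [{"grip": -1, "x": -0.02, "y": 0, "z": 0, "wx": 0, "wy": 0, "wz": 0}, {"grip": -1, "x": -0.04, "y": 0, "z": 0, "wx": 0, "wy": 0, "wz": 0}, {"grip": -1, "x": -0.06, "y": 0, "z": 0, "wx": 0, "wy": 0, "wz": 0}, {"grip": -1, "x": -0.06, "y": 0, "z": 0, "wx": 0, "wy": 0, "wz": 0}]}}

```text
time_s: 12.7
tcp_pos: [0.5031, -0.0852, 0.0835]
tool_rot: [-0.0, 0.053, 0.999, 0.0]
force: [-2.8, 0.9, 8.8]
width: 0.125
grip_force: 79.4
```

```bash
python3 car.py;python3 -c "
from h import *
s=get_state();print(s['moment'])
plan((.5396,-.0886,.0835),-6.1)"
```

```text
[ 0.5031 -0.0852  0.0835] [-2.7904  0.8653  8.8017] 79.44914817810059 0.12542824656315427
scene 234 [575.3 -93.5] [ 36.7 163.7] 84.9 [[492.0, -105.0], [655.0, -119.0], [658.0, -82.0], [495.0, -68.0]]
 plane slopes [-0.0068 -0.0162] z at tcp 0.11321633682784935 zmed 0.1128816246017279 reported z 0.0834820276502026
top 24 [627.8 -98.5] [38.4 21.7] 78.1 [[613.0, -115.0], [634.0, -120.0], [642.0, -82.0], [621.0, -77.0]]
 plane slopes [-0.0469  0.0225] z at tcp 0.12130685303252765 zmed 0.11479030326237004 reported z 0.0834820276502026
[-0.01514853  0.45061223 -0.02428863]
shift [-1.221e-01  1.900e-03 -1.000e-04] turn [ 0.0001  0.0002 -0.0003] t 12.8
```

>>> {"op": "servo_tool", "data": {"motion": [{"grip": -1, "x": -0.015, "y": 0.001, "z": -0.0015, "wx": 0, "wy": 0, "wz": 0}, {"grip": -1, "x": -0.03, "y": 0.001, "z": -0.0015, "wx": 0, "wy": 0, "wz": 0}, {"grip": -1, "x": -0.04, "y": 0.001, "z": -0.0015, "wx": 0, "wy": 0, "wz": 0}, {"grip": -1, "x": -0.04, "y": 0.001, "z": -0.0015, "wx": 0, "wy": 0, "wz": 0}]}}

```text
time_s: 13.3
tcp_pos: [0.5149, -0.0862, 0.0835]
tool_rot: [-0.0, 0.053, 0.999, -0.0]
force: [-1.1, -0.1, 4.6]
width: 0.13
grip_force: 78.8
```

>>> {"op": "servo_tool", "data": {"motion": [{"grip": -1, "x": -0.015, "y": 0, "z": 0, "wx": 0, "wy": 0, "wz": 0}, {"grip": -1, "x": -0.03, "y": 0, "z": 0, "wx": 0, "wy": 0, "wz": 0}, {"grip": -1, "x": -0.03, "y": 0, "z": 0, "wx": 0, "wy": 0, "wz": 0}]}}

```text
time_s: 13.68
tcp_pos: [0.5241, -0.0871, 0.0835]
tool_rot: [0.0, 0.053, 0.999, -0.0]
force: [1.2, -0.3, 2.4]
width: 0.127
grip_force: 78.6
```

>>> {"op": "servo_tool", "data": {"motion": [{"grip": -1, "x": -0.01, "y": 0, "z": 0, "wx": 0, "wy": 0, "wz": 0}, {"grip": -1, "x": -0.02, "y": 0, "z": 0, "wx": 0, "wy": 0, "wz": 0}, {"grip": -1, "x": -0.02, "y": 0, "z": 0, "wx": 0, "wy": 0, "wz": 0}]}}

```text
time_s: 14.05
tcp_pos: [0.5296, -0.0878, 0.0835]
tool_rot: [-0.0, 0.053, 0.999, 0.0]
force: [-1.6, 0.4, 3.8]
width: 0.129
grip_force: 78.8
```

>>> {"op": "servo_tool", "data": {"motion": [{"grip": -1, "x": -0.007, "y": 0, "z": 0, "wx": 0, "wy": 0, "wz": 0}, {"grip": -1, "x": -0.014, "y": 0, "z": 0, "wx": 0, "wy": 0, "wz": 0}, {"grip": -1, "x": -0.014, "y": 0, "z": 0, "wx": 0, "wy": 0, "wz": 0}]}}

```text
time_s: 14.42
tcp_pos: [0.5327, -0.0881, 0.0835]
tool_rot: [-0.001, 0.053, 0.999, 0.0]
force: [-7.8, 1.7, 9.3]
width: 0.124
grip_force: 79.7
```

>>> {"op": "servo_tool", "data": {"motion": [{"grip": -1, "x": -0.007, "y": 0, "z": 0, "wx": 0, "wy": 0, "wz": 0}, {"grip": -1, "x": -0.014, "y": 0, "z": 0, "wx": 0, "wy": 0, "wz": 0}, {"grip": -1, "x": -0.014, "y": 0, "z": 0, "wx": 0, "wy": 0, "wz": 0}]}}

```text
time_s: 14.8
tcp_pos: [0.5364, -0.0885, 0.0835]
tool_rot: [-0.002, 0.053, 0.999, 0.0]
force: [-10.9, 0.7, 12.4]
width: 0.128
grip_force: 80.0
```

>>> {"op": "servo_tool", "data": {"motion": [{"grip": -1, "x": -0.006, "y": 0, "z": 0, "wx": 0, "wy": 0, "wz": 0}, {"grip": -1, "x": -0.006, "y": 0, "z": 0, "wx": 0, "wy": 0, "wz": 0}]}}

```text
time_s: 15.05
tcp_pos: [0.5379, -0.0887, 0.0835]
tool_rot: [-0.002, 0.054, 0.999, 0.0]
force: [-13.1, 1.1, 12.2]
width: 0.129
grip_force: 80.1
```

```bash
cat > red.py <<'E'
from h import *
im,d=look('scene'); P=cloud('scene',d); h,s,v=[x.astype(int) for x in cv2.split(cv2.cvtColor(im,cv2.COLOR_RGB2HSV))]
m=((h<6)|(h>174))&(s>150)&(v>100)&(abs(P[...,1]+.1)<.1)&(P[...,0]>.6)&(P[...,0]<.8)
k=np.argwhere(m); print('red',m.sum(),P[m].mean(0).round(4),P[m].min(0).round(4),P[m].max(0).round(4),'px',k.mean(0))
s=get_state(); print(s['force'],s['moment'],s['tcp_pos'])
cv2.imwrite('pics/r%d.png'%(s['time_s']*100),cv2.resize(im[180:320,205:345,::-1],None,fx=4.2,fy=4.2,interpolation=cv2.INTER_CUBIC))
E
python3 red.py; ls pics
```

```text
red 74 [ 0.7134 -0.108   0.1185] [ 0.7016 -0.1209  0.1158] [ 0.7224 -0.0941  0.1217] px [260.72972973 293.09459459]
[-11.68053833   1.65892848  12.73023839] [0.2536262  2.23091302 0.01636017] [ 0.53793642 -0.08869153  0.0835041 ]
g1.png
g2.png
p.png
r1510.png
scene1.png
scenec.png
top1.png
topc.png
```

>>> {"op": "servo_tool", "data": {"motion": [{"grip": -1, "x": -0.003, "y": 0, "z": -0.0015, "wx": 0, "wy": 0, "wz": 0}, {"grip": -1, "x": -0.006, "y": 0, "z": -0.0015, "wx": 0, "wy": 0, "wz": 0}, {"grip": -1, "x": -0.006, "y": 0, "z": -0.0015, "wx": 0, "wy": 0, "wz": 0}]}}

```text
time_s: 15.48
tcp_pos: [0.5395, -0.0889, 0.0835]
tool_rot: [-0.002, 0.053, 0.999, 0.0]
force: [-11.6, 1.1, 7.8]
width: 0.131
grip_force: 79.3
```

>>> {"op": "servo_tool", "data": {"motion": [{"grip": -1, "x": -0.003, "y": 0, "z": 0, "wx": 0, "wy": 0, "wz": 0}, {"grip": -1, "x": -0.006, "y": 0, "z": 0, "wx": 0, "wy": 0, "wz": 0}, {"grip": -1, "x": -0.006, "y": 0, "z": 0, "wx": 0, "wy": 0, "wz": 0}]}}

```text
time_s: 15.85
tcp_pos: [0.5395, -0.0888, 0.0835]
tool_rot: [-0.004, 0.054, 0.999, 0.001]
force: [-22.0, 3.5, 17.6]
width: 0.135
grip_force: 80.7
```

```bash
python3 red.py
```

```text
red 82 [ 0.7147 -0.1078  0.1186] [ 0.7031 -0.1211  0.1153] [ 0.7259 -0.0945  0.1211] px [261.03658537 293.40243902]
[-22.11312734   3.51969018  17.50817754] [0.52819025 3.81383682 0.10826716] [ 0.53947212 -0.0888573   0.08347805]
```

>>> {"op": "servo_tool", "data": {"motion": [{"grip": -1, "x": 0, "y": 0, "z": 0, "wx": 0, "wy": 0, "wz": 0}, {"grip": -1, "x": 0, "y": 0, "z": 0, "wx": 0, "wy": 0, "wz": 0}, {"grip": -1, "x": 0, "y": 0, "z": 0, "wx": 0, "wy": 0, "wz": 0}, {"grip": -1, "x": 0, "y": 0, "z": 0, "wx": 0, "wy": 0, "wz": 0}]}}

```text
time_s: 16.4
tcp_pos: [0.5395, -0.0888, 0.0835]
tool_rot: [-0.004, 0.054, 0.999, 0.001]
force: [-21.9, 2.7, 17.8]
width: 0.131
grip_force: 80.7
```

```bash
python3 red.py; python3 car.py; cp pics/r1*.png pics/ 2>/dev/null; mv "$(ls -t pics/r*.png|head -1)" pics/final.png
```

```text
red 82 [ 0.7145 -0.1077  0.1184] [ 0.7026 -0.121   0.1148] [ 0.7245 -0.0946  0.1215] px [261.03658537 293.40243902]
[-22.17006612   2.90582951  17.20096777] [0.41758006 3.82704277 0.05670417] [ 0.53951261 -0.08884831  0.0835013 ]
[ 0.5395 -0.0888  0.0835] [-22.1701   2.9058  17.201 ] 80.7220995426178 0.13070209914079492
scene 152 [613.4 -97.5] [ 35.7 165.5] 84.2 [[529.0, -107.0], [694.0, -124.0], [698.0, -88.0], [533.0, -71.0]]
 plane slopes [-0.0038  0.0112] z at tcp 0.11342694975130956 zmed 0.11326751306975982 reported z 0.08350129675041511
top 0
```

View pics/final.png

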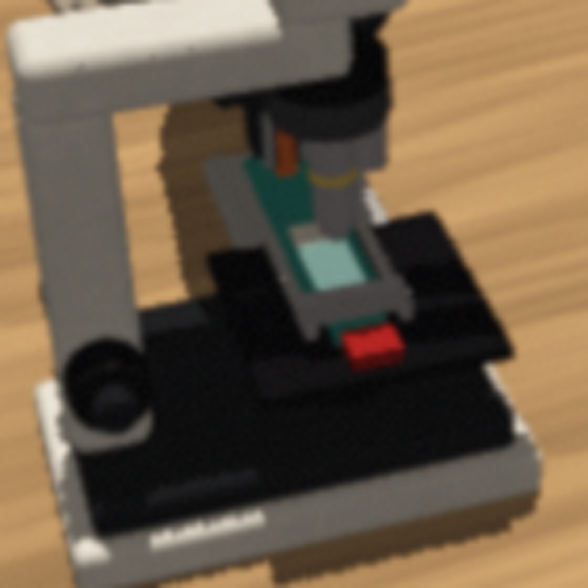

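The picture shows the carrier flat between the rails. The tongue is behind the lip at (350,325), pressing the red stop at (373,347), and the push has gone rigid at about 22 N.

```bash
python3 -c "
from rig import *
print(job_done())"
```

```text
the job is handed in; nothing more can be done
None
```

I handed the job in with the carrier home: its tongue is behind the lip and the gripper is holding it against the spring stop at about 22 N (no verdict was returned). The first grasp closed above the tab, because the reported tool height read about 40 mm low.

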